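# Halt the slide scanner, load a carrier into its slanted port and re-arm it

### The job

Halt the slide scanner by pressing its red mushroom stop button all the way down and letting it spring back up; then draw the carrier with the red grip out of the rack and slide it, foot first, fully home into the slanted loading port, guiding it in gently rather than letting it drop. Then re-arm the scanner by twisting the mushroom cap clockwise (seen from above) until it stops, and let go. Leave the other two carriers in their pockets and do not shift the pen pot or the slide box.

Things in the scene. Friction and masses are not known exactly. Their poses are not given: they have to be found in the camera images.
- carrier_red: Carrier to load: aluminium plate 70 wide (x) x 10 thick (y) x 110 tall (z), with a red grip block on top, 42 (x) x 16 (y) x 36 tall, from z 110 to 146 mm; 0.13 to 0.25 kg. Origin at the centre of its foot (underside), z up to the grip. Starts upright in one of the rack's pockets; grip the block across its 16 mm (along y). Either way round will do in the port.
- carrier_blue: Sample carrier like carrier_red (same size and frame) but with a blue grip. Stands in another pocket of the rack; leave it alone.
- carrier_black: Sample carrier like carrier_red (same size and frame) but with a black grip. Stands in another pocket of the rack; leave it alone.
- rack: Grey fixed rack, 100 (x) x 230 (y) x 50 tall; origin at the centre of its underside, z up. Three pockets in a row along its y at y = -78, 0, +78 mm, each 72 (x) x 12 (y) mm, 44 deep (pocket floor 6 mm above the table). The carriers' x lies along the rack's x.
- feeder: Fixed white scanner housing that carries the loading port; origin on the table, x pointing away from the port's leaning side. Footprint from x -36 to +180, y -70 to +70 mm; the part behind the port is 86 mm tall. The port's mouth lies above its origin, 115 mm up.
- port: Dark steel slot case fixed on the feeder, leaning 26 deg from vertical, mouth up and to feeder -x. Origin: centre of the slot's inner floor; z along the slot, out of the mouth. Slot 13 mm (x) by 73 (y), 85 deep, then a green lip flaring out from z 85 to 96; walls 6 mm. The carrier's thickness goes along port x. Fully home, its foot is on the floor: its origin at this origin, its z along this z.
- stop_box: Fixed yellow box 85 x 85 x 50 mm under the mushroom button; origin at the centre of its underside, z up. A black collar on it, radius 27, reaches 53 mm height.
- stop_top (a point): Centre of the top of the round red mushroom cap, 89 mm above the table when up. Cap: 42 mm diameter, 26 mm tall, so its rim spans 63 to 89 mm height; white pointer line on top.
- stop_press (a joint): How far the mushroom is pressed down, m: 0 up, 0.008 fully down; a spring (about 5 N at the bottom) lifts it again.
- stop_turn (a joint): Angle of the mushroom cap, rad: grows clockwise seen from above; stops at 0 and 1.3. Starts between 0 and 0.3, stays where it is left. Fully turned to its stop = 1.3.
- pen_pot: Black pen pot, loose, 72 mm diameter, 90 tall, pens to 140; origin at the centre of its underside. Leave it alone.
- slide_box: Red box of glass slides, loose, 100 x 130 x 35 mm; origin at the centre of its underside. Leave it alone.
There are look-alikes about, which are no part of the job. What is meant by the stop_box is not green, and is the smaller of those in its own colour.

How it is judged:
By the outcome, as a careful person would: the job done as asked, in the order asked, and still so for the second after the job is handed in, with the robot touching nothing.
It also fails if it takes over 59 s, if anything falls off the work surface, if the arm or the gripper's body presses on something with over 40 N, if the wrist force passes 120 N, or if a joint passes its speed limit or range.

### The arm

A 6-joint arm with a two-finger parallel gripper is mounted at the origin on the work surface. World frame = base frame: x ahead of the robot, y to its left, z up, the work surface at z = 0. Lengths are in mm, angles in rad, forces in N, time in s.
With the tool pointing down it reaches from about 350 to 975 mm from the base axis. Payload 7.1 kg.
Tool frame: the origin (TCP) lies at the very end of the fingers, on their centre line; the grasp point (between the pads) lies 19 mm behind it; x points along the fingers, y is the direction in which the jaws open and shut, and the axes are right-handed (so a half turn about x gives the same grasp; the last joint's range is limited). The gripper opens to 88 mm and grips with 3 to 60 N. Pads are 20 mm wide; open, the fingers measure 115 mm over their backs; the gripper's body (75 mm by 178 mm) begins 61 mm behind the grasp point.
Start: joints at [-1.312, 0.423, 1.63, -0, 1.089, -0.019], TCP at [171.419, -601.016, 195.975] pointing down, gripper open.
Joint ranges: [-3, 3], [-0.9, 2.11], [0.09, 2.58], [-1.31, 4.45], [0.11, 2.69], [-2.54, 2.54]. Speed limits (rad/s): [2.39, 2.39, 3.01, 3.14, 3.14, 3.14].

### API

Orientations are given as a rotation vector (axis times angle).
In Python, from workcell import ctrl gives the robot as it stands. The module is installed in compiled form; this text tells all that it offers.
- The arm moves only by the tool carry_out, never from a script. Its argument "commands" is a list of rows, each a list of 6 numbers: the shift along the tool's x, y, z in m, then the turn, a rotation vector about the tool's x, y, z in degrees. In form: [[tx, ty, tz, rx, ry, rz], ...]. A call has 1 to 8 rows; each row shifts and turns the pose as measured when the row begins, along the tool's axes as they then stand; what a row does not reach is not made up. A row lasts 1/8 s, in which the tool goes at most 62.5 mm and 10.7 degrees, less where a joint would pass 70% of its speed; a pose out of reach is approached as far as the arm can. A call with a gripper value outside its range is refused whole. "grip" is the closure, from 0 (fully open) to 1 (shut), set as the call begins (left out, the last holds). The fingers move at their own pace and stop on an object; the grip force is fixed at half the most. Time passes only in rows, so rows that do not move let the fingers close. It gives the time, the measured TCP pose, the force and the opening at its end, in the units of the state.
- ctrl.get_obs(): the state, without advancing time (a new reading comes with each control period).
- ctrl.get_image(name): name is "scene" or "top"; returns a dict with "pixels" (400x640x3 uint8, blue, green, red), "intrinsics" (3x3 intrinsics, pixels), "rvec" (rotation vector, rad) and "tvec" (3), from world to camera coordinates, as OpenCV has them. Camera axes: x right, y down, z forward; pixel columns grow to the right and rows downward; lengths in mm; the calibration is good to about 2 mm. A picture is of the moment at which its call begins. There is no depth.
- ctrl.close_job(): hands the job in, once; it reports no verdict.
The state is a dict: "t": time; "qpos": joint angles; "qvel": joint speeds; "joint_torque": joint torques, N m; "ee_pos": TCP position; "orientation": TCP orientation; "ft_force": force on the tool from outside, world axes, zero at the start; "moment": the same for the moment, N m; "width": finger opening in mm.
Only numpy, scipy, OpenCV 4.12 (cv2) and the standard library are available. Lean on these libraries where they do the work, as an engineer would, in place of code of your own. Each camera call takes 0.05 s, during which the arm holds its last target. There are 200 camera calls.

## Working session

There is one attempt and no reset: what is moved stays moved. The work goes in short steps, Python scripts to look and compute and a tool call to move; the robot and the scene stay as the last step left them, time stands still between calls to the robot, and variables do not carry over. Pictures are saved under pics/ and viewed, about 8 in all and at most 12, crops included, and the job is handed in when it is done.

Besides the shell and the picture viewer there is one more tool, called as name(argument=value, ...), one argument or row to a line, values as JSON. carry_out: Moves the arm, as the interface text tells. Its arguments: {"type":"object","properties":{"commands":{"type":"array"},"grip":{"type":"number"}},"required":["commands"]}

```bash
mkdir -p pics; cat > h.py <<'E'
import numpy as np, cv2
from workcell import ctrl
from scipy.spatial.transform import Rotation as R
def cam(n):
    d=ctrl.get_image(n); return d
def save(d,n,crop=None,s=1):
    im=d["pixels"]
    if crop: x0,y0,x1,y1=crop; im=im[y0:y1,x0:x1]
    if s!=1: im=cv2.resize(im,None,fx=s,fy=s,interpolation=cv2.INTER_CUBIC)
    cv2.imwrite("pics/"+n,im)
def ray(d,u,v):
    M=cv2.Rodrigues(np.array(d["rvec"],float))[0]; t=np.array(d["tvec"],float).ravel()
    r=M.T@np.linalg.inv(np.array(d["intrinsics"]))@[u,v,1]; return -M.T@t,r
def atz(d,u,v,z):
    c,r=ray(d,u,v); return c+r*(z-c[2])/r[2]
def proj(d,P):
    return cv2.projectPoints(np.array(P,float).reshape(-1,1,3),np.array(d["rvec"],float),np.array(d["tvec"],float),np.array(d["intrinsics"],float),None)[0].reshape(-1,2)
E
python3 - <<'E'
from h import *
import pickle
for n in("scene","top"):
    d=cam(n); save(d,n+"0.png",s=1.25); pickle.dump(d,open(n+"0.pkl","wb"))
    print(n,ray(d,320,200))
o=ctrl.get_obs(); print(o)
E
```

```text
scene (array([985.69767745, 430.80926914, 620.19765876]), array([-0.54031148, -0.54152575, -0.64406715]))
top (array([393.65310089,  -6.50558226, 982.04451946]), array([ 0.20388912, -0.02349937, -0.97889108]))
{'t': 0.1, 'qpos': array([-1.31200076e+00,  4.23730073e-01,  1.63056073e+00, -2.62816146e-05,
        1.08860376e+00, -1.89741694e-02]), 'qvel': array([ 0.000965  , -0.00132697, -0.00246157, -0.00272566, -0.00024063,
        0.00121873]), 'joint_torque': array([ 2.12037362e-04, -5.45612383e+01, -2.74325448e+01,  6.45276485e-02,
        1.87561742e-02, -2.46568897e-05]), 'ee_pos': array([ 171.28501734, -600.54322701,  195.32166467]), 'orientation': array([ 2.07303734,  0.29116817, -2.07341174]), 'ft_force': array([0.52905066, 0.34233101, 1.63855751]), 'moment': array([-0.00287869,  0.00351527,  0.02632387]), 'width': 87.85737515955384}
```

View pics/scene0.png

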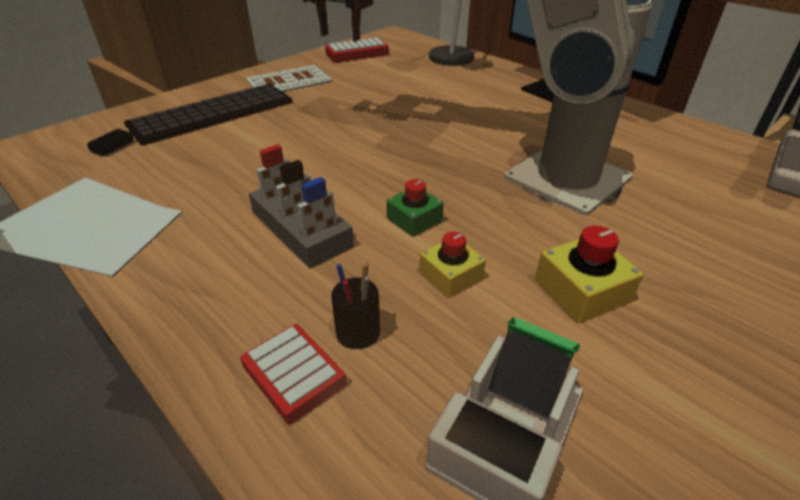

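View pics/top0.png

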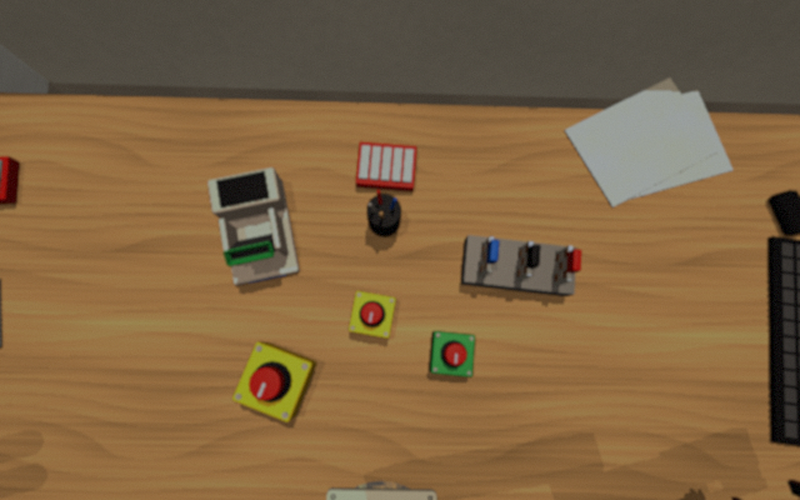

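Candidates for the stop box (top picture, 1.25x): the small yellow one (372,315), the large yellow one (273,383) and the green one (452,354). The small yellow one fits, as it is not green and is the smaller of the two yellows. I'll confirm it in an enlarged crop.

```bash
python3 - <<'E'
from h import *
import pickle
T=pickle.load(open("top0.pkl","rb"));S=pickle.load(open("scene0.pkl","rb"))
save(T,"topc.png",(160,110,480,310),2.5)
save(S,"scenec.png",(180,100,500,340),2.5)
# rough
print(atz(T,372/1.25,314/1.25,89),atz(T,395/1.25,293/1.25,50),atz(T,352/1.25,292/1.25,50),atz(T,350/1.25,333/1.25,50))
E
```

```text
[450.85174488  24.35966413  89.        ] [497.27035151 -20.25144934  50.        ] [497.37992832  68.06707069  50.        ] [414.27913452  68.93895742  50.        ]
```

View pics/topc.png

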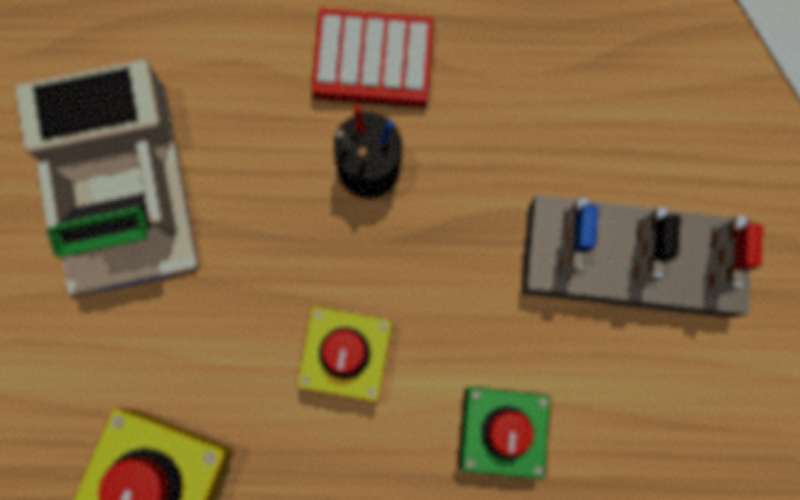

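View pics/scenec.png

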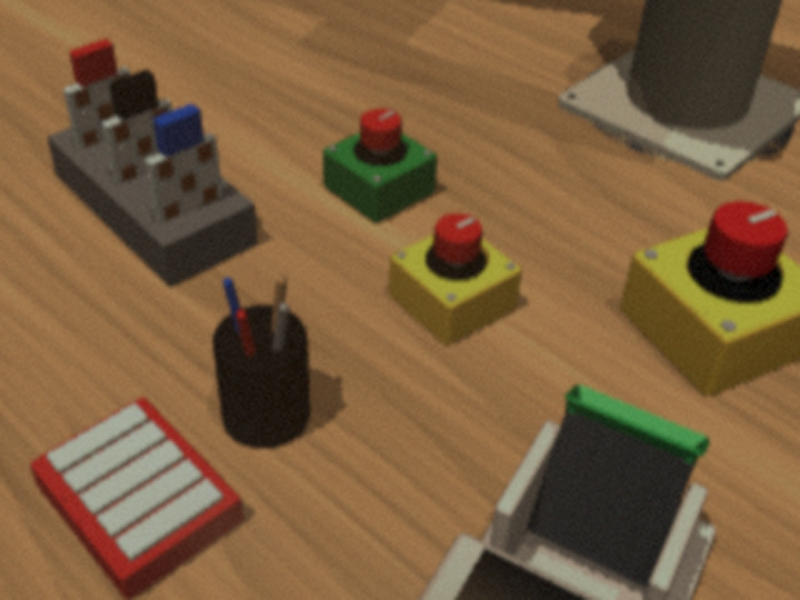

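The crop confirms the small yellow box at crop (345,353): about 85 mm across, against the larger yellow one at the lower left. The red carrier is at the right end of the rack (748,245), and the green lip is centred near (99,232). Next I'll fit the rack, feeder and button, and overlay the fits.

```bash
cat > fit.py <<'E'
from h import *
import pickle
from scipy.optimize import least_squares
T=pickle.load(open("top0.pkl","rb"));S=pickle.load(open("scene0.pkl","rb"))
tr=lambda p:np.array([160+p[0]/2.5,110+p[1]/2.5]); sr=lambda p:np.array([180+p[0]/2.5,100+p[1]/2.5])
def W(q,P): 
    c,s=np.cos(q[2]),np.sin(q[2]); P=np.array(P,float); return np.c_[q[0]+c*P[:,0]-s*P[:,1],q[1]+s*P[:,0]+c*P[:,1],P[:,2]]
def fit(q0,tp,sp):
    def f(q):
        r=[]
        for d,L,k in((T,tp,tr),(S,sp,sr)):
            if L: r.append((proj(d,W(q,[a for a,_ in L]))-np.array([k(b) for _,b in L])).ravel())
        return np.concatenate(r)
    s=least_squares(f,q0,loss="soft_l1"); print(np.round(s.x,3),"res",np.round(f(s.x).reshape(-1,2),1).tolist()); return s.x
E
python3 - <<'E'
from fit import *
rack=fit([540,-250,0],[((50,115,50),(535,197)),((-50,115,50),(527,291)),((-50,-115,50),(748,302))],
 [((50,115,50),(165,240)),((-50,115,50),(253,208)),((50,-115,50),(50,138)),((50,115,0),(170,283)),((-50,115,0),(258,242))])
box=fit([450,24,0],[((42,42,50),(316,308)),((42,-42,50),(391,320)),((-42,42,50),(299,391)),((-42,-42,50),(378,401)),((0,0,89),(345,351))],
 [((42,42,50),(450,300)),((-42,42,50),(520,268)),((42,-42,50),(390,256)),((0,0,89),(459,227))])
fe=fit([560,280,0.2],[((-36,70,0),(70,293)),((-36,-70,0),(197,270)),((180,70,86),(15,87)),((180,-70,86),(148,60)),((0,0,115),(99,231))],
 [((0,0,115),(640,415))])
pickle.dump((rack,box,fe),open("fit.pkl","wb"))
# overlay
def line(im,d,q,P,col):
    p=proj(d,W(q,P)); 
    for i in range(0,len(p),2): cv2.line(im,tuple(np.int32(p[i]*k-o)),tuple(np.int32(p[i+1]*k-o)),col,1)
s26,c26=np.sin(np.radians(26)),np.cos(np.radians(26))
def port(z,hx,hy,L):
    P=[(L*s26+x*c26-z*s26, y, 115-L*c26+x*s26+z*c26) for x,y in((-hx,-hy),(hx,-hy),(hx,hy),(-hx,hy))]
    return sum([[P[i],P[(i+1)%4]] for i in range(4)],[])
def rect(x0,x1,y0,y1,z):
    P=[(x0,y0,z),(x1,y0,z),(x1,y1,z),(x0,y1,z)]; return sum([[P[i],P[(i+1)%4]] for i in range(4)],[])
k=5
ims=[]
for d,(u,v),(w,h) in((T,(160,125),(85,105)),(S,(335,250),(75,105)) ):
    pass
def ov(d,u,v,w,h,k_):
    global k,o
    k=k_;o=np.array([u,v])*k
    im=cv2.resize(d["pixels"][v:v+h,u:u+w],None,fx=k,fy=k,interpolation=cv2.INTER_CUBIC).copy()
    line(im,d,fe,port(96,6.5,36.5,96),(255,255,0)); line(im,d,fe,port(85,6.5,36.5,96),(0,255,255))
    line(im,d,fe,port(0,12.5,42.5,96),(255,0,255)); line(im,d,fe,port(85,12.5,42.5,96),(255,0,255)); line(im,d,fe,rect(-36,180,-70,70,0),(0,0,255)); 
    line(im,d,rack,rect(-50,50,-115,115,50),(0,255,0))
    for y in(-78,0,78):
        line(im,d,rack,rect(-21,21,y-8,y+8,152),(0,255,255)); line(im,d,rack,rect(-35,35,y-5,y+5,116),(255,255,0))
    line(im,d,box,rect(-42.5,42.5,-42.5,42.5,50),(255,0,0))
    return im
a=ov(T,160,125,90,110,4); b=ov(S,335,245,140,155,3); c=ov(T,360,180,110,60,3.6 if 0 else 4)
m=np.zeros((600,800,3),np.uint8)
def put(im,x,y):
    h=min(im.shape[0],600-y);w=min(im.shape[1],800-x); m[y:y+h,x:x+w]=im[:h,:w]
put(a,0,0);put(b,365,0);put(ov(S,195,110,95,105,3)[:,:],0,445) if 0 else None
put(cv2.resize(c,(400,218)),365,470) 
cv2.imwrite("pics/ov.png",m)
E
```

```text
[ 5.62449e+02 -2.80861e+02 -7.80000e-02] res [[-0.3, 0.0], [0.3, -0.2], [0.3, 4.3], [-0.3, 2.3], [0.6, -2.4], [-2.4, -0.5], [0.3, 1.6], [-0.1, 0.2]]
[ 4.51756e+02  2.50220e+01 -1.29000e-01] res [[-2.1, -0.1], [0.2, 0.0], [-0.8, -0.5], [0.5, 0.5], [-0.7, 0.4], [-0.1, 2.1], [0.5, -1.0], [-1.4, -0.9], [-1.0, -0.8]]
[5.58272e+02 2.64313e+02 2.23000e-01] res [[-0.1, 2.6], [0.6, 1.6], [-0.7, -1.0], [0.2, -0.2], [-0.5, 1.2], [-2.7, 5.4]]
```

View pics/ov.png

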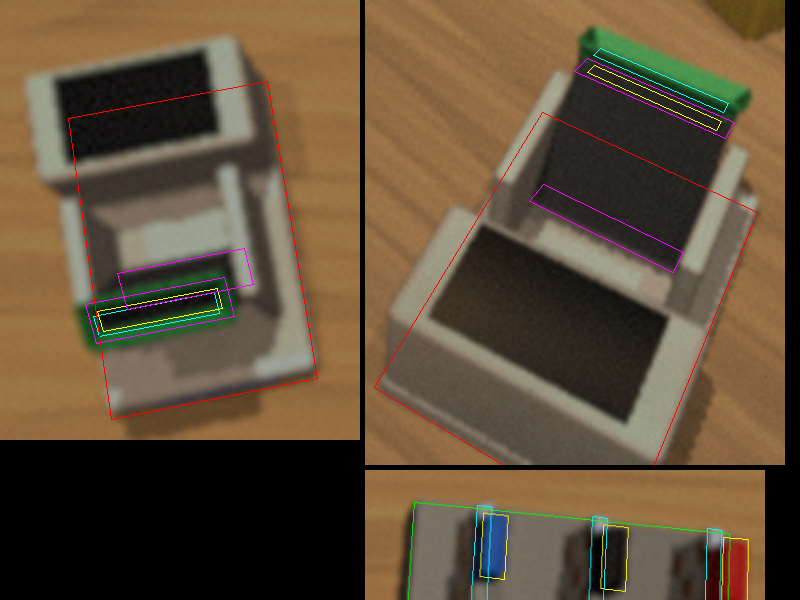

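Overlay: the rack and box fits sit well. The lip in the scene view lies about 20 px (3x) above my model, so the 115 mm mouth is probably the slot rim below the lip. I'll refine the lip, grip and cap by fitting colour silhouettes in both views.

```bash
cat > sil.py <<'E'
from fit import *
from scipy.optimize import minimize
K=6
def mask(d,roi,fn):
    u,v,w,h=roi; im=cv2.resize(d["pixels"][v:v+h,u:u+w],None,fx=K,fy=K,interpolation=cv2.INTER_CUBIC).astype(float)
    m=fn(im[...,0],im[...,1],im[...,2]).astype(np.uint8)
    n,l,st,_=cv2.connectedComponentsWithStats(m); i=1+np.argmax(st[1:,4]); m=(l==i).astype(np.uint8)
    p=cv2.findNonZero(m); hull=cv2.convexHull(p); out=np.zeros_like(m); cv2.fillConvexPoly(out,hull,1); return out
def iou(d,roi,m,P):
    u,v=roi[:2]; p=((proj(d,P)-[u,v]+.5)*K-.5)
    r=np.zeros_like(m); hull=cv2.convexHull(p.astype(np.float32)); cv2.fillConvexPoly(r,np.int32(np.round(hull*16)),1,shift=4)
    return (r&m).sum()/max((r|m).sum(),1)
def sfit(views,model,q0,step):
    f=lambda q:-sum(iou(d,roi,m,model(q)) for d,roi,m in views)
    best=min((minimize(f,np.array(q0)+np.array(step)*np.random.default_rng(i).normal(size=len(q0))*.5,method="Nelder-Mead",options=dict(initial_simplex=None,xatol=.01,fatol=1e-5,maxiter=1500)) for i in range(6)),key=lambda s:s.fun)
    print(np.round(best.x,3),[round(iou(d,roi,m,model(best.x)),3) for d,roi,m in views]); return best.x
green=lambda b,g,r:(g>1.6*r)&(g>1.5*b)&(g>50)
red=lambda b,g,r:(r>2.5*g)&(r>2.5*b)&(r>70)
s26,c26=np.sin(np.radians(26)),np.cos(np.radians(26))
def lip(q):
    x,y,yaw,h,f=q  # origin = feeder xy at mouth ; h = height of z85
    P=[]
    for z,e in((0,0),(11,f)):
        for sx in(-1,1):
            for sy in(-1,1):
                X=sx*(12.5+e);P.append((X*c26-z*s26,sy*(42.5+e),h+X*s26+z*c26))
    return W((x,y,yaw),P)
def boxm(hx,hy,z0,z1): return lambda q:W(q[:3],[(a*hx,b*hy,z+q[3]) for a in(-1,1) for b in(-1,1) for z in(z0,z1)])
def cyl(q): return W((q[0],q[1],0),[(21*np.cos(t),21*np.sin(t),z+q[2]) for t in np.linspace(0,6.28,40) for z in(63,89)])
E
python3 - <<'E'
from sil import *
rack,box,fe=pickle.load(open("fit.pkl","rb"))
A=[(T,r,mask(T,r,green)) for r in[(170,180,60,45)]]; B=[(S,r,mask(S,r,green)) for r in[(395,245,80,50)]]
for v in(A,B,A+B): print(v[0][2].sum()/36); 
for i in (1,): sfit(A+B,lip,[556,264,.22,110,3],[5,5,.05,8,2])
A=[(T,r,mask(T,r,red)) for r in[(445,190,30,35)]]; B=[(S,r,mask(S,r,red)) for r in[(200,105,40,40)]]
c=W(rack,[(0,-78,0)])[0]; print("rack pocket",c)
sfit(A+B,boxm(21,8,116,152),[c[0],c[1],rack[2],0],[5,5,.05,3])
A=[(T,r,mask(T,r,red)) for r in[(280,235,36,34)]]; B=[(S,r,mask(S,r,red)) for r in[(345,175,40,40)]]
sfit(A+B,cyl,[451,25,0],[4,4,3])
E
```

```text
521.6666666666666
671.0833333333334
521.6666666666666
[5.64292e+02 2.62743e+02 2.23000e-01 1.16937e+02 3.92700e+00] [np.float64(0.917), np.float64(0.856)]
rack pocket [ 556.3486103  -358.62192815    0.        ]
[ 5.55484e+02 -3.62692e+02 -9.00000e-02 -3.71100e+00] [np.float64(0.486), np.float64(0.64)]
[453.327  25.903  -0.642] [np.float64(0.957), np.float64(0.752)]
```

```bash
cat > plan.py <<'E'
from h import *
def Rt(yaw,tilt=0,faz=0):
    """tool pointing down, tool y at world angle yaw (deg)"""
    a=np.radians(yaw); y=np.array([np.cos(a),np.sin(a),0]); x=np.array([0,0,-1.]); return R.from_matrix(np.c_[x,y,np.cross(x,y)])
def rows(p1,R1,n,o=None,p0=None,R0=None):
    if p0 is None:
        o=o or ctrl.get_obs(); p0=o["ee_pos"]; R0=R.from_rotvec(o["orientation"])
    p0=np.array(p0);p1=np.array(p1); rv=(R0.inv()*R1).as_rotvec()
    print("total mm",np.round(R0.inv().apply(p1-p0),1),"deg",np.round(np.degrees(rv),1))
    L=[]
    for i in range(n):
        Ri=R0*R.from_rotvec(rv*i/n); s=Ri.inv().apply((p1-p0)/n)/1000
        L.append([*[float(round(a,4)) for a in s],*[float(round(a,1)) for a in np.degrees(rv/n)]])
    print(L)
    return p1,R1
def yawof(Rr): y=Rr.as_matrix()[:,1]; return np.degrees(np.arctan2(y[1],y[0]))
E
python3 - <<'E'
from plan import *
o=ctrl.get_obs(); R0=R.from_rotvec(o["orientation"]); print(np.round(R0.as_matrix(),3),yawof(R0))
rows([452.5,25.5,112],R0,12)
E
```

```text
[[-0.     0.274 -0.962]
 [ 0.001 -0.962 -0.274]
 [-1.    -0.001 -0.   ]] -74.08426694505926
total mm [  84.  -524.8 -442.1] deg [0. 0. 0.]
[[0.007, -0.0437, -0.0368, 0.0, 0.0, 0.0], [0.007, -0.0437, -0.0368, 0.0, 0.0, 0.0], [0.007, -0.0437, -0.0368, 0.0, 0.0, 0.0], [0.007, -0.0437, -0.0368, 0.0, 0.0, 0.0], [0.007, -0.0437, -0.0368, 0.0, 0.0, 0.0], [0.007, -0.0437, -0.0368, 0.0, 0.0, 0.0], [0.007, -0.0437, -0.0368, 0.0, 0.0, 0.0], [0.007, -0.0437, -0.0368, 0.0, 0.0, 0.0], [0.007, -0.0437, -0.0368, 0.0, 0.0, 0.0], [0.007, -0.0437, -0.0368, 0.0, 0.0, 0.0], [0.007, -0.0437, -0.0368, 0.0, 0.0, 0.0], [0.007, -0.0437, -0.0368, 0.0, 0.0, 0.0]]
```

carry_out(
  commands=[
    [0, -0.044, -0.037, 0, 0, 0],
    [0, -0.044, -0.037, 0, 0, 0],
    [0, -0.044, -0.037, 0, 0, 0],
    [0, -0.044, -0.037, 0, 0, 0],
    [0, -0.044, -0.037, 0, 0, 0],
    [0, -0.044, -0.037, 0, 0, 0],
    [0, -0.044, -0.037, 0, 0, 0],
    [0, -0.044, -0.037, 0, 0, 0],
  ],
  grip=1,
)

```text
t: 1.1
ee_pos: [362.9, -171.4, 193.9]
orientation: [2.078, 0.284, -2.078]
ft_force: [1.3, -0.5, 0.1]
width: 11.1
```

```bash
python3 - <<'E'
from plan import *
rows([452.5,25.5,110],Rt(-74),8)
E
```

```text
total mm [  84.3 -165.8 -138.8] deg [-0.5 -0.   0.1]
[[0.0105, -0.0207, -0.0173, -0.1, -0.0, 0.0], [0.0105, -0.0207, -0.0174, -0.1, -0.0, 0.0], [0.0105, -0.0207, -0.0174, -0.1, -0.0, 0.0], [0.0105, -0.0207, -0.0174, -0.1, -0.0, 0.0], [0.0105, -0.0206, -0.0174, -0.1, -0.0, 0.0], [0.0105, -0.0206, -0.0175, -0.1, -0.0, 0.0], [0.0105, -0.0206, -0.0175, -0.1, -0.0, 0.0], [0.0105, -0.0206, -0.0175, -0.1, -0.0, 0.0]]
```

carry_out(
  commands=[
    [0, -0.044, -0.037, 0, 0, 0],
    [0, -0.044, -0.037, 0, 0, 0],
    [0, -0.044, -0.037, 0, 0, 0],
    [0.02, -0.03, -0.025, 0, 0, 0],
    [0.035, -0.004, -0.003, 0, 0, 0],
    [0.03, 0, 0, 0, 0, 0],
    [0, 0, 0, 0, 0, 0],
  ],
)

```text
t: 1.98
ee_pos: [456.4, 37.3, 107.7]
orientation: [2.077, 0.291, -2.07]
ft_force: [-0.1, 0.7, 0.1]
width: 0.5
```

```bash
python3 - <<'E'
from plan import *
rows([452.5,25.5,94],Rt(-74),1)
d=cam("top"); e=cam("scene")
a=cv2.resize(d["pixels"][200:290,255:335],None,fx=5,fy=5,interpolation=2); b=cv2.resize(e["pixels"][130:220,330:410],None,fx=5,fy=5,interpolation=2)
cv2.imwrite("pics/press.png",np.hstack([a,b]))
E
```

```text
total mm [13.7 10.3  7.1] deg [-0.1 -0.2  0.1]
[[0.0137, 0.0103, 0.0071, -0.1, -0.2, 0.1]]
```

View pics/press.png

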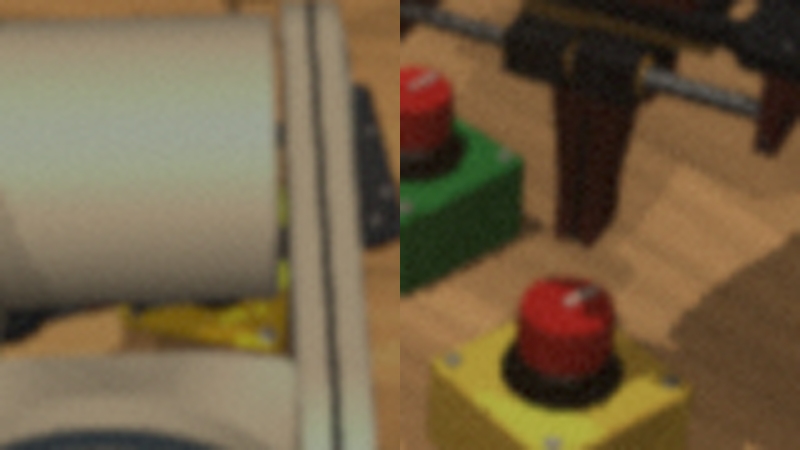

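The picture shows the closed fingertips at (585,240) and the cap top at (567,297), both in the scene half. I'll check the calibration against the tip, then press.

```bash
python3 - <<'E'
from h import *
import pickle
S=pickle.load(open("scene0.pkl","rb"));o=ctrl.get_obs();print(o["ee_pos"],proj(S,[o["ee_pos"],[452.5,25.5,89]]))
E
```

```text
[458.28295826  37.09585103 109.75123859] [[365.73678862 186.18695264]
 [362.5909268  190.26919501]]
```

carry_out(
  commands=[
    [0.008, 0.01, 0.007, 0, 0, 0],
    [0, 0, 0, 0, 0, 0],
  ],
)

```text
t: 2.33
ee_pos: [455.3, 24.4, 103.2]
orientation: [2.086, 0.289, -2.062]
ft_force: [0.5, -1.0, -0.3]
width: 0.6
```

carry_out(
  commands=[
    [0.005, 0, 0, 0, 0, 0],
    [0.005, 0, 0, 0, 0, 0],
    [0.003, 0, 0, 0, 0, 0],
  ],
)

```text
t: 2.7
ee_pos: [456.4, 23.9, 90.6]
orientation: [2.089, 0.287, -2.06]
ft_force: [-0.1, -0.0, -0.2]
width: 0.2
```

```bash
python3 - <<'E'
from h import *
for i in range(3):
    o=ctrl.get_obs();print(o["t"],o["ee_pos"],o["ft_force"])
e=cam("scene")
cv2.imwrite("pics/press2.png",cv2.resize(e["pixels"][150:220,320:420],None,fx=6,fy=6,interpolation=2))
print(proj(e,[ctrl.get_obs()["ee_pos"]]))
E
```

```text
2.7 [456.42177317  23.85735659  90.57998062] [-0.08747173 -0.01485879 -0.16787633]
2.7 [456.42177317  23.85735659  90.57998062] [-0.08747173 -0.01485879 -0.16787633]
2.7 [456.42177317  23.85735659  90.57998062] [-0.08747173 -0.01485879 -0.16787633]
[[360.92554358 190.23060004]]
```

View pics/press2.png

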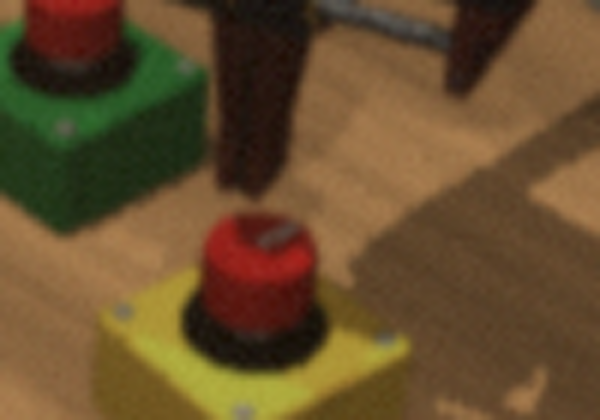

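The tip shows at raw (361.7,182.5), though its reading projects to (361,190): it looks higher or farther away than reported. I'll feel downwards by force.

carry_out(
  commands=[
    [0.004, 0.002, 0.004, 0, 0, 0],
    [0.003, 0, 0, 0, 0, 0],
    [0.0, 0, 0, 0, 0, 0],
  ],
)

```text
t: 3.12
ee_pos: [452.5, 20.8, 82.5]
orientation: [2.088, 0.288, -2.061]
ft_force: [-0.6, 0.2, 0.4]
width: 0.8
```

carry_out(
  commands=[
    [0.004, -0.001, 0, 0, 0, 0],
    [0.003, 0, 0, 0, 0, 0],
    [0.0, 0, 0, 0, 0, 0],
  ],
)

```text
t: 3.5
ee_pos: [452.5, 21.9, 75.0]
orientation: [2.088, 0.288, -2.061]
ft_force: [-0.3, 0.3, -0.3]
width: 0.7
```

```bash
python3 - <<'E'
from h import *
o=ctrl.get_obs();print(o["qpos"],o["ee_pos"],o["ft_force"],o["moment"])
e=cam("scene");d=cam("top")
a=cv2.resize(e["pixels"][110:220,300:420],None,fx=5,fy=5,interpolation=2)
cv2.imwrite("pics/press3.png",a)
print(proj(e,[o["ee_pos"]]))
E
```

```text
[0.02072004 0.37083873 2.09113915 0.0031688  0.66677538 1.31395033] [452.5034478   21.93908253  75.03625297] [-0.26160034  0.33915158 -0.30051783] [-0.02717969  0.05987349  0.00641316]
[[360.88147763 194.56753336]]
```

View pics/press3.png

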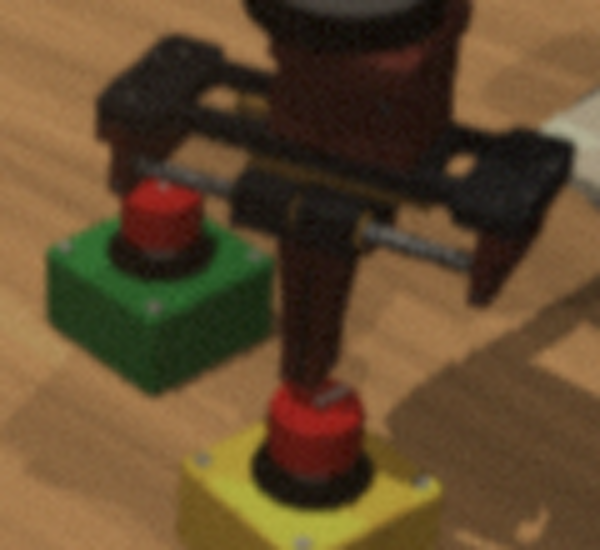

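carry_out(
  commands=[
    [0.003, 0, 0, 0, 0, 0],
    [0.002, 0, 0, 0, 0, 0],
    [0, 0, 0, 0, 0, 0],
  ],
)

```text
t: 3.98
ee_pos: [452.8, 21.9, 70.0]
orientation: [2.089, 0.287, -2.06]
ft_force: [-0.1, 0.3, -0.1]
width: 0.3
```

```bash
python3 - <<'E'
from h import *
o=ctrl.get_obs()
e=cam("scene");d=cam("top")
a=cv2.resize(e["pixels"][160:220,335:395],None,fx=8,fy=8,interpolation=2)
b=cv2.resize(d["pixels"][160:360,220:340],None,fx=2.4,fy=2.4,interpolation=2)
cv2.imwrite("pics/press4.png",np.hstack([a,b]))
print(o["ee_pos"],o["orientation"],proj(e,[o["ee_pos"]]))
E
```

```text
[452.83710567  21.93743663  70.02417352] [ 2.08861263  0.28747839 -2.06006105] [[360.62440652 196.41724816]]
```

View pics/press4.png

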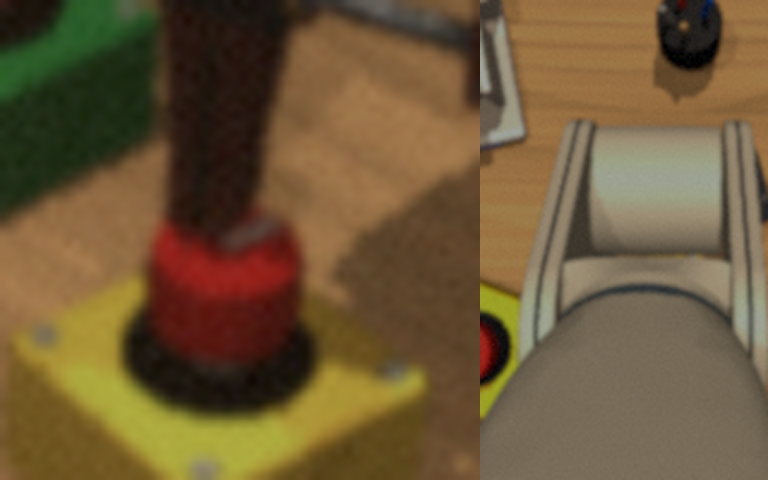

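The fingertips overlap the cap top at (210,240) in the left half, so they are over the cap and really end about 19 mm above the reported TCP. I'll keep going down by force.

carry_out(
  commands=[
    [0.002, -0.002, 0, 0, 0, 0],
    [0.002, 0, 0, 0, 0, 0],
    [0, 0, 0, 0, 0, 0],
  ],
)

```text
t: 4.45
ee_pos: [452.4, 24.0, 65.9]
orientation: [2.089, 0.287, -2.06]
ft_force: [0.7, -0.2, -0.1]
width: 0.5
```

carry_out(
  commands=[
    [0.003, 0, 0, 0, 0, 0],
    [0.001, 0, 0, 0, 0, 0],
    [0, 0, 0, 0, 0, 0],
  ],
)

```text
t: 4.82
ee_pos: [452.7, 24.0, 61.8]
orientation: [2.089, 0.287, -2.059]
ft_force: [-0.6, 0.0, 0.6]
width: 0.2
```

carry_out(
  commands=[
    [0.003, 0, 0, 0, 0, 0],
    [0.001, 0, 0, 0, 0, 0],
    [0, 0, 0, 0, 0, 0],
  ],
)

```text
t: 5.2
ee_pos: [452.7, 24.1, 57.7]
orientation: [2.089, 0.287, -2.059]
ft_force: [-0.8, 0.7, 3.5]
width: 0.6
```

carry_out(
  commands=[
    [0.002, 0, 0, 0, 0, 0],
    [0.001, 0, 0, 0, 0, 0],
    [0, 0, 0, 0, 0, 0],
  ],
)

```text
t: 5.58
ee_pos: [452.7, 24.0, 54.7]
orientation: [2.089, 0.287, -2.059]
ft_force: [-0.6, 0.2, 3.9]
width: 0.3
```

carry_out(
  commands=[
    [0.002, 0, 0, 0, 0, 0],
    [0, 0, 0, 0, 0, 0],
  ],
)

```text
t: 5.82
ee_pos: [452.9, 24.0, 54.6]
orientation: [2.089, 0.287, -2.059]
ft_force: [-3.0, 0.7, 7.6]
width: 0.5
```

carry_out(
  commands=[
    [0.002, 0, 0, 0, 0, 0],
    [0, 0, 0, 0, 0, 0],
  ],
)

```text
t: 6.08
ee_pos: [452.9, 24.0, 54.7]
orientation: [2.089, 0.287, -2.059]
ft_force: [-2.7, 1.2, 4.0]
width: 0.5
```

carry_out(
  commands=[
    [0.004, 0, 0, 0, 0, 0],
    [0.004, 0, 0, 0, 0, 0],
  ],
)

```text
t: 6.32
ee_pos: [453.8, 23.7, 53.0]
orientation: [2.09, 0.287, -2.057]
ft_force: [-22.6, -2.2, 84.8]
width: 0.4
```

```bash
python3 - <<'E'
from sil import *
o=ctrl.get_obs();print(o["ee_pos"],o["ft_force"],o["moment"],o["qpos"])
e=cam("scene")
r=(345,175,40,40)
for d in(S,e):
    im=d["pixels"].astype(int); m=red(im[...,0],im[...,1],im[...,2])[175:215,345:385]
    print("red rows by col:",[(c+345,(np.where(m[:,c])[0][[0,-1]]+175).tolist()) for c in range(10,28,2) if m[:,c].any()])
E
```

```text
[453.8326748   23.70495839  52.98025189] [-22.56749413  -2.17779176  84.82777133] [-3.36019727e-01  4.02914493e+00 -2.09679082e-03] [0.02508331 0.41587812 2.09907727 0.00215068 0.61113577 1.31824118]
red rows by col: [(355, [189, 201]), (357, [187, 202]), (359, [186, 203]), (361, [186, 203]), (363, [186, 203]), (365, [186, 203]), (367, [190, 202]), (369, [189, 201]), (371, [189, 195])]
red rows by col: [(355, [192, 204]), (357, [194, 206]), (359, [195, 206]), (361, [196, 207]), (363, [196, 207]), (365, [194, 206]), (367, [193, 204]), (369, [192, 200]), (371, [194, 199])]
```

The button bottomed: 85 N hard stop, and the cap is down about 8 mm in the image. Backing off now and heading to the rack.

carry_out(
  commands=[
    [-0.01, 0, 0, 0, 0, 0],
    [-0.02, 0, 0, 0, 0, 0],
    [-0.03, 0, 0, 0, 0, 0],
    [-0.04, 0, 0, 0, 0, 0],
    [-0.04, 0, 0, 5, 0, 0],
    [0, 0, 0, 5, 0, 0],
  ],
  grip=1,
)

```text
t: 7.12
ee_pos: [451.8, 23.5, 198.6]
orientation: [2.192, 0.106, -2.153]
ft_force: [-0.3, -0.5, -1.2]
width: 0.1
```

```bash
python3 - <<'E'
from sil import *
from plan import *
e=cam("scene")
im=e["pixels"].astype(int); m=red(im[...,0],im[...,1],im[...,2])[175:215,345:385]
print("red rows by col:",[(c+345,(np.where(m[:,c])[0][[0,-1]]+175).tolist()) for c in range(10,28,2) if m[:,c].any()])
o=ctrl.get_obs();print(o["ee_pos"],o["ft_force"],yawof(R.from_rotvec(o["orientation"])))
rows([556,-360,200],Rt(-94.9),10)
# red grip silhouettes, per-view
rack,box,fe=pickle.load(open("fit.pkl","rb"))
redl=lambda b,g,r:(r>1.9*g)&(r>1.9*b)&(r>45)
VA=(T,(440,185,40,40));VB=(S,(200,105,40,40))
A=[(*VA,mask(*VA,redl))];B=[(*VB,mask(*VB,redl))]
for d,r,m in A+B:
    p=np.argwhere(m); print("mask box uv",p.min(0)[::-1]/K+r[:2],p.max(0)[::-1]/K+r[:2],m.sum()/36)
mod=boxm(21,8,116,152); c=W(rack,[(0,-78,0)])[0]
for d in(T,S): q=proj(d,mod([*c[:2],rack[2],0])); print("model",q.min(0),q.max(0))
sfit(A+B,mod,[c[0],c[1],rack[2],0],[5,5,.05,3])
m3=lambda q:mod([q[0],q[1],rack[2],0])
sfit(A+B,m3,c[:2],[5,5]);sfit(A,m3,c[:2],[5,5]);sfit(B,m3,c[:2],[5,5])
E
```

```text
red rows by col: [(355, [189, 201]), (357, [187, 202]), (359, [186, 203]), (361, [186, 204]), (363, [186, 204]), (365, [186, 203]), (367, [190, 202]), (369, [189, 200]), (371, [189, 198])]
[450.7835328   23.44600077 197.34055349] [-0.96123234  0.34707743 -0.25075738] -84.67072217102225
total mm [ -1.6 391.6 -69.2] deg [10.2 -0.9  0.1]
[[-0.0002, 0.0392, -0.0069, 1.0, -0.1, 0.0], [-0.0002, 0.039, -0.0076, 1.0, -0.1, 0.0], [-0.0002, 0.0389, -0.0083, 1.0, -0.1, 0.0], [-0.0002, 0.0387, -0.009, 1.0, -0.1, 0.0], [-0.0002, 0.0386, -0.0097, 1.0, -0.1, 0.0], [-0.0002, 0.0384, -0.0104, 1.0, -0.1, 0.0], [-0.0002, 0.0382, -0.0111, 1.0, -0.1, 0.0], [-0.0002, 0.038, -0.0117, 1.0, -0.1, 0.0], [-0.0002, 0.0378, -0.0124, 1.0, -0.1, 0.0], [-0.0003, 0.0375, -0.0131, 1.0, -0.1, 0.0]]
mask box uv [452.83333333 199.33333333] [465.33333333 217.66666667] 210.27777777777777
mask box uv [208.  115.5] [226. 134.] 251.75
model [452.28946965 198.51140109] [465.46077919 219.10424951]
model [205.88846133 114.47486103] [226.87522475 135.54198786]
[ 5.56219e+02 -3.58480e+02 -7.00000e-02 -8.87000e-01] [np.float64(0.859), np.float64(0.812)]
[ 556.266 -358.006] [np.float64(0.858), np.float64(0.811)]
[ 558.544 -357.717] [np.float64(0.859)]
[ 550.745 -362.539] [np.float64(0.821)]
```

carry_out(
  commands=[
    [0, 0.055, -0.009, 2, 0, 0],
    [0, 0.055, -0.01, 2, 0, 0],
    [0, 0.055, -0.011, 2, 0, 0],
    [0, 0.055, -0.012, 2, 0, 0],
    [0, 0.055, -0.012, 1, 0, 0],
    [0, 0.055, -0.013, 1, 0, 0],
    [0, 0.055, -0.013, 0, 0, 0],
    [0, 0, 0, 0, 0, 0],
  ],
  grip=0.4,
)

```text
t: 8.18
ee_pos: [531.2, -372.2, 191.3]
orientation: [-2.195, 0.073, 2.169]
ft_force: [-0.5, 0.5, 0.3]
width: 53.2
```

```bash
python3 - <<'E'
from plan import *
o=ctrl.get_obs();print(o["ee_pos"],o["width"])
rows([556.5,-358.5,150],Rt(-94.4),2)
E
```

```text
[ 531.19286249 -372.18241257  191.3380984 ] 53.1931126055282
total mm [ 41.7 -15.2 -23.8] deg [ 0.3 -0.7  0.3]
[[0.0209, -0.0076, -0.0119, 0.1, -0.3, 0.2], [0.0208, -0.0077, -0.012, 0.1, -0.3, 0.2]]
```

carry_out(
  commands=[
    [0, -0.013, -0.02, 0.3, -0.7, 0],
    [0.005, -0.002, -0.005, 0, 0, 0],
    [0, 0, 0, 0, 0, 0],
  ],
)

```text
t: 8.55
ee_pos: [555.4, -356.8, 183.2]
orientation: [-2.173, 0.072, 2.185]
ft_force: [-0.1, 0.4, 0.4]
width: 52.5
```

```bash
python3 - <<'E'
from plan import *
o=ctrl.get_obs();print(o["ee_pos"],o["width"])
rows([556.5,-358.5,150],Rt(-94.4),2)
e=cam("scene");d=cam("top")
Rr=R.from_rotvec(o["orientation"])
P=[o["ee_pos"]+Rr.apply([a,b,0]) for a in(0,-26) for b in(-27,27,0)]
print(proj(e,P).round(1).tolist(),proj(d,P).round(1).tolist())
a=cv2.resize(e["pixels"][50:150,180:270],None,fx=5,fy=5,interpolation=2)
b=cv2.resize(d["pixels"][150:250,410:500],None,fx=3.8,fy=5,interpolation=2)
cv2.imwrite("pics/grasp.png",np.hstack([a,b]))
E
```

```text
[ 555.38417155 -356.78747734  183.18961045] 52.48774572551762
total mm [33.2  1.9 -1.4] deg [0.1 0.3 0.5]
[[0.0166, 0.001, -0.0007, 0.1, 0.2, 0.3], [0.0166, 0.0009, -0.0007, 0.1, 0.2, 0.3]]
[[219.6, 110.7], [208.3, 102.8], [213.9, 106.7], [217.7, 100.3], [206.3, 92.6], [211.9, 96.4]] [[454.9, 204.3], [478.6, 206.6], [466.8, 205.5], [459.7, 201.9], [484.2, 204.4], [471.9, 203.2]]
```

View pics/grasp.png

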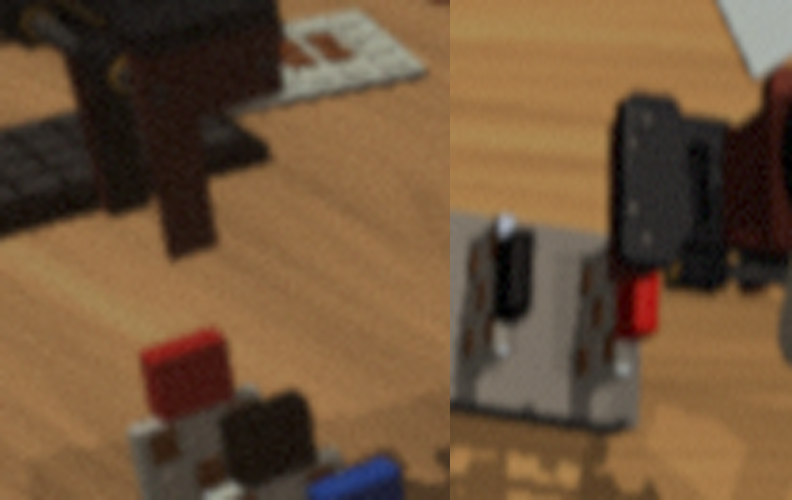

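The picture shows the near fingertip at raw (218,100), matching the pose with the tips 26 mm short of the reported TCP, so the same offset as at the button. The red grip at (188,370) is below, between the fingers. Going down with that offset.

carry_out(
  commands=[
    [0.03, 0.002, -0.001, 0, 0, 0.5],
    [0.03, 0, 0, 0, 0, 0],
    [0.02, 0, 0, 0, 0, 0],
    [0.008, 0, 0, 0, 0, 0],
    [0, 0, 0, 0, 0, 0],
  ],
)

```text
t: 9.28
ee_pos: [555.6, -359.9, 96.0]
orientation: [-2.182, 0.085, 2.186]
ft_force: [0.4, 0.2, -0.4]
width: 52.6
```

```bash
python3 - <<'E'
from plan import *
o=ctrl.get_obs();print(o["ee_pos"],o["ft_force"])
rows([556.5,-358.5,91.5],Rt(-94.4),1)
E
```

```text
[ 555.6374373  -359.8917082    95.98914832] [ 0.40847667  0.17412051 -0.40530279]
total mm [ 4.5 -1.5 -0.8] deg [ 0.1  0.1 -0.2]
[[0.0045, -0.0015, -0.0008, 0.1, 0.1, -0.2]]
```

carry_out(
  commands=[
    [0.004, -0.001, -0.001, 0, 0, 0],
    [0, 0, 0, 0, 0, 0],
  ],
)

```text
t: 9.52
ee_pos: [557.7, -359.6, 93.4]
orientation: [-2.186, 0.086, 2.185]
ft_force: [-0.2, 0.4, -0.3]
width: 52.7
```

carry_out(
  commands=[
    [0, 0, 0, 0, 0, 0],
    [0, 0, 0, 0, 0, 0],
    [0, 0, 0, 0, 0, 0],
    [0, 0, 0, 0, 0, 0],
  ],
  grip=1,
)

```text
t: 10.02
ee_pos: [558.4, -359.8, 94.7]
orientation: [-2.188, 0.087, 2.183]
ft_force: [1.0, 6.3, 0.6]
width: 16.7
```

carry_out(
  commands=[
    [-0.008, -0.001, 0, 0, 0, 0],
    [-0.015, 0, 0, 0, 0, 0],
    [-0.02, 0, 0, 0, 0, 0],
    [-0.025, 0, 0, 0, 0, 0],
    [-0.03, 0, 0, 0, 0, 0],
    [-0.03, 0, 0, 0, 0, 0],
    [-0.03, 0, 0, 0, 0, 0],
    [-0.03, 0, 0, 0, 0, 0],
  ],
)

```text
t: 11.02
ee_pos: [556.3, -358.5, 295.5]
orientation: [-2.188, 0.09, 2.186]
ft_force: [-0.9, -0.2, -2.9]
width: 15.9
```

```bash
cat >> sil.py <<'E'
redl=lambda b,g,r:(r>1.9*g)&(r>1.9*b)&(r>45)
E
python3 - <<'E'
from plan import *
import sil
from sil import *
o=ctrl.get_obs();print(o["ee_pos"],o["ft_force"],o["width"],o["qpos"])
fe=[564,263,.223]
yawf=np.degrees(fe[2])
def Rport(yaw):
    c,s=np.cos(yaw),np.sin(yaw); xp=np.array([c*c26,s*c26,s26]); zp=np.array([-c*s26,-s*s26,c26])
    X=-zp;Y=xp; return R.from_matrix(np.c_[X,Y,np.cross(X,Y)]),zp
Rp,zp=Rport(fe[2])
O=np.array([fe[0]+np.cos(fe[2])*85*s26,fe[1]+np.sin(fe[2])*85*s26,115-85*c26]); print("port origin",O,"zp",zp)
print("above:",O+zp*(85+112+45), "R",Rp.as_rotvec())
e=cam("scene");
a=e["pixels"].astype(int); m=red(a[...,0],a[...,1],a[...,2]); ys,xs=np.where(m[:150,150:300]); print("red px",xs.min()+150,xs.max()+150,ys.min(),ys.max())
E
```

```text
[ 556.31655279 -358.45172817  295.54344789] [-0.93043048 -0.24858735 -2.91540525] 15.908440664343763 [-0.58733471  0.3868781   1.44938819 -0.00617968  1.30031924  1.05975071]
port origin [600.33889082 271.24062705  38.60250606] zp [-0.42751636 -0.09694855  0.89879405]
above: [496.87993107 247.77907709 256.11066527] R [ 1.26538358  1.00251646 -0.69784493]
red px 191 299 32 49
```

```bash
cat >> plan.py <<'E'
s26,c26=np.sin(np.radians(26)),np.cos(np.radians(26))
def Rport(yaw):
    c,s=np.cos(yaw),np.sin(yaw); xp=np.array([c*c26,s*c26,s26]); zp=np.array([-c*s26,-s*s26,c26])
    X=-zp;Y=xp; return R.from_matrix(np.c_[X,Y,np.cross(X,Y)]),zp
def porto(fe): return np.array([fe[0]+np.cos(fe[2])*85*s26,fe[1]+np.sin(fe[2])*85*s26,115-85*c26])
E
python3 - <<'E'
from plan import *
fe=[564,263,.223];Rp,zp=Rport(fe[2]);rows(porto(fe)+zp*240,Rp,14)
E
```

```text
total mm [  38.8 -602.   106. ] deg [-104.8   24.5   17. ]
[[0.0028, -0.043, 0.0076, -7.5, 1.8, 1.2], [0.0017, -0.0437, 0.002, -7.5, 1.8, 1.2], [0.0008, -0.0436, -0.0037, -7.5, 1.8, 1.2], [0.0001, -0.0427, -0.0093, -7.5, 1.8, 1.2], [-0.0004, -0.0412, -0.0148, -7.5, 1.8, 1.2], [-0.0008, -0.0389, -0.0201, -7.5, 1.8, 1.2], [-0.0009, -0.0359, -0.025, -7.5, 1.8, 1.2], [-0.0008, -0.0323, -0.0295, -7.5, 1.8, 1.2], [-0.0004, -0.0282, -0.0335, -7.5, 1.8, 1.2], [0.0001, -0.0236, -0.0369, -7.5, 1.8, 1.2], [0.0008, -0.0186, -0.0396, -7.5, 1.8, 1.2], [0.0017, -0.0133, -0.0417, -7.5, 1.8, 1.2], [0.0028, -0.0078, -0.043, -7.5, 1.8, 1.2], [0.004, -0.0022, -0.0435, -7.5, 1.8, 1.2]]
```

carry_out(
  commands=[
    [0, -0.043, 0.008, -7.5, 1.8, 1.2],
    [0, -0.044, 0.002, -7.5, 1.8, 1.2],
    [0, -0.044, -0.004, -7.5, 1.8, 1.2],
    [0, -0.043, -0.009, -7.5, 1.8, 1.2],
    [0, -0.041, -0.015, -7.5, 1.8, 1.2],
    [0, -0.039, -0.02, -7.5, 1.8, 1.2],
    [0, -0.036, -0.025, -7.5, 1.8, 1.2],
    [0, -0.032, -0.03, -7.5, 1.8, 1.2],
  ],
)

```text
t: 12.08
ee_pos: [517.4, -7.4, 282.1]
orientation: [1.756, 0.675, -1.321]
ft_force: [1.2, -0.0, -2.6]
width: 15.9
```

```bash
python3 - <<'E'
from plan import *
o=ctrl.get_obs();print(o["ee_pos"],o["ft_force"],o["width"],o["qpos"])
fe=[564,263,.223];Rp,zp=Rport(fe[2]);rows(porto(fe)+zp*240,Rp,8)
E
```

```text
[517.42447946  -7.43788536 282.05882642] [ 1.18439116 -0.0065833  -2.60484228] 15.907083735595219 [-1.60709325e-03  1.17944952e-02  1.99198864e+00 -7.48390820e-02
  8.26981845e-01  5.98874607e-01]
total mm [   6.1 -157.1 -204.2] deg [-43.   10.1   6.1]
[[0.0008, -0.0196, -0.0255, -5.4, 1.3, 0.8], [0.0011, -0.0172, -0.0272, -5.4, 1.3, 0.8], [0.0015, -0.0146, -0.0287, -5.4, 1.3, 0.8], [0.002, -0.0118, -0.0299, -5.4, 1.3, 0.8], [0.0025, -0.009, -0.0308, -5.4, 1.3, 0.8], [0.0031, -0.0061, -0.0315, -5.4, 1.3, 0.8], [0.0038, -0.0032, -0.0318, -5.4, 1.3, 0.8], [0.0044, -0.0003, -0.0319, -5.4, 1.3, 0.8]]
```

carry_out(
  commands=[
    [0, -0.02, -0.026, -5.4, 1.3, 0.8],
    [0, -0.017, -0.027, -5.4, 1.3, 0.8],
    [0.001, -0.015, -0.029, -5.4, 1.3, 0.8],
    [0.002, -0.012, -0.03, -5.4, 1.3, 0.8],
    [0.002, -0.009, -0.031, -5.4, 1.3, 0.8],
    [0.003, -0.006, -0.032, -5.4, 1.3, 0.8],
    [0.003, -0.003, -0.032, -5.4, 1.3, 0.8],
    [0, 0, 0, 0, 0, 0],
  ],
)

```text
t: 13.08
ee_pos: [491.6, 224.5, 265.0]
orientation: [1.312, 0.973, -0.743]
ft_force: [0.0, -0.1, -2.7]
width: 15.6
```

```bash
python3 - <<'E'
from plan import *
o=ctrl.get_obs();print(o["ee_pos"],o["ft_force"],o["width"],o["qpos"])
fe=[564,263,.223];Rp,zp=Rport(fe[2]);rows(porto(fe)+zp*240,Rp,3)
E
```

```text
[491.5685514  224.53532719 265.01237001] [ 0.03064961 -0.13009106 -2.66569047] 15.616845538653914 [ 0.48788725  0.02868302  2.06167607 -0.22478049  0.62708107  0.48534195]
total mm [ 14.2   4.  -22. ] deg [-3.6  0.9 -0. ]
[[0.0047, 0.0013, -0.0073, -1.2, 0.3, -0.0], [0.0048, 0.0015, -0.0073, -1.2, 0.3, -0.0], [0.0048, 0.0016, -0.0072, -1.2, 0.3, -0.0]]
```

carry_out(
  commands=[
    [0.005, 0.001, -0.008, -1.2, 0.3, 0],
    [0.005, 0.002, -0.008, -1.2, 0.3, 0],
    [0.002, 0.001, -0.007, -1, 0.3, 0],
    [0, 0, 0, 0, 0, 0],
  ],
)

```text
t: 13.58
ee_pos: [497.0, 248.3, 256.3]
orientation: [1.268, 1.0, -0.7]
ft_force: [-0.5, 0.1, -1.4]
width: 15.9
```

```bash
python3 - <<'E'
from plan import *
import pickle
o=ctrl.get_obs();print(o["ee_pos"],o["ft_force"],o["width"])
fe=[564,263,.223];Rp,zp=Rport(fe[2]);rows(porto(fe)+zp*221.5,Rp,3)
d=cam("top");e=cam("scene");pickle.dump((o,d,e),open("pre.pkl","wb"))
Rr=R.from_rotvec(o["orientation"])
# predicted carrier (tool-axis offset 26.5, tip at carrier z 118-6=112)
def car(P,off): # carrier coords: x width(tool z), y thickness(tool y), z up (-tool x)
    P=np.array(P,float); return o["ee_pos"]+off+Rr.apply(np.c_[-(P[:,2]-112),P[:,1],P[:,0]])
lines=[]
def boxl(x,y,z0,z1):
    c=[(a,b,c) for c in(z0,z1) for a,b in((-x,-y),(x,-y),(x,y),(-x,y))]
    E=[(0,1),(1,2),(2,3),(3,0),(4,5),(5,6),(6,7),(7,4),(0,4),(1,5),(2,6),(3,7)]
    return sum([[c[i],c[j]] for i,j in E],[])
PL=boxl(35,5,0,110)+boxl(21,8,110,146)
ims=[]
for c,(u,v,w,h) in((e,(395,170,80,120)),(d,(165,150,75,120))):
    k=5; im=cv2.resize(c["pixels"][v:v+h,u:u+w],None,fx=k,fy=k,interpolation=2).copy()
    for off,col in((Rr.apply([-26.5,0,0]),(0,255,255)),((0,0,26.5),(255,255,0))):
        p=((proj(c,car(PL,np.array(off)))-[u,v]+.5)*k).astype(int)
        for i in range(0,len(p),2): cv2.line(im,tuple(map(int,p[i])),tuple(map(int,p[i+1])),col,1)
    ims.append(im)
cv2.imwrite("pics/pre.png",np.hstack(ims))
E
```

```text
[497.04270999 248.26602311 256.30680524] [-0.54194186  0.06493832 -1.40269742] 15.906512774116877
total mm [20.6 -0.3  0.4] deg [-0.2  0.1 -0.1]
[[0.0069, -0.0001, 0.0001, -0.1, 0.0, -0.0], [0.0069, -0.0001, 0.0001, -0.1, 0.0, -0.0], [0.0069, -0.0001, 0.0001, -0.1, 0.0, -0.0]]
```

View pics/pre.png

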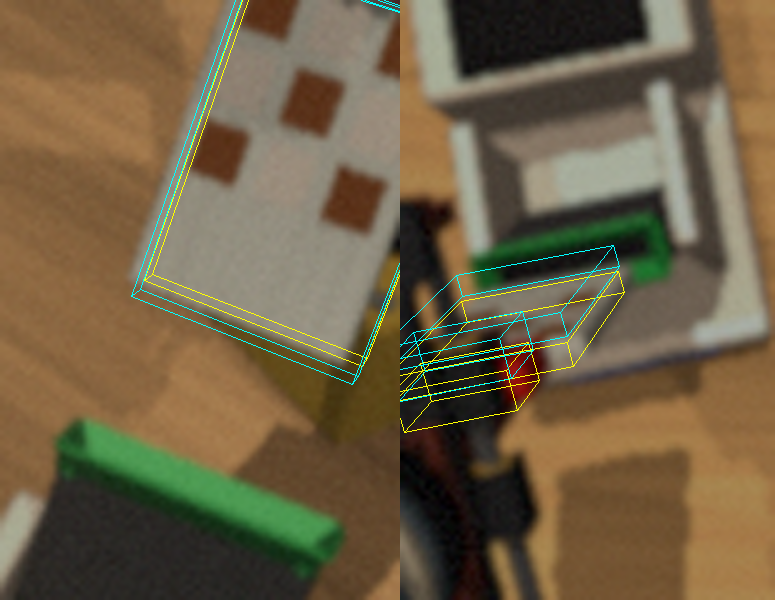

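The yellow model (offset along the tool axis) fits the carrier in both halves. In the scene half the plate sits about 10 px (3 mm) left of it, with its foot corners at (133,281) and (356,362); the lip runs (62,445) to (342,535). I'll cross-check the lip in each view separately.

```bash
python3 - <<'E'
from sil import *
rT=(170,180,60,45);rS=(395,245,80,50)
A=[(T,rT,mask(T,rT,green))];B=[(S,rS,mask(S,rS,green))]
for h in(115,):
    for v in(A,B,A+B):
        sfit(v,lambda q:lip([q[0],q[1],q[2],h,q[3]]),[563,263,.22,4],[4,4,.03,2])
m=B[0][2]; c=cv2.minAreaRect(cv2.findNonZero(m)); print("S mask rect",np.round(cv2.boxPoints(c)/K+[395,245],1).tolist())
q=proj(S,lip([564,263,.223,115,4])); print(np.round(q,1).tolist())
c=cv2.minAreaRect(cv2.findNonZero(A[0][2])); print("T rect",np.round(cv2.boxPoints(c)/K+[170,180],1).tolist()); print(np.round(proj(T,lip([564,263,.223,115,4])),1).tolist())
E
```

```text
[5.64899e+02 2.63036e+02 2.40000e-01 4.11800e+00] [np.float64(0.928)]
[ 5.60270e+02  2.64374e+02  2.33000e-01 -6.73000e-01] [np.float64(0.958)]
[5.61667e+02 2.63747e+02 2.35000e-01 1.52100e+00] [np.float64(0.818), np.float64(0.925)]
S mask rect [[404.7, 263.7], [409.5, 252.4], [463.6, 275.6], [458.8, 286.9]]
[[408.4, 260.1], [457.8, 281.6], [404.0, 264.4], [454.9, 286.9], [408.8, 252.7], [463.1, 275.9], [403.0, 258.2], [459.4, 282.8]]
T rect [[179.1, 199.6], [217.3, 191.4], [220.2, 205.2], [182.0, 213.3]]
[[218.6, 202.8], [183.7, 209.7], [216.1, 193.0], [180.9, 199.8], [220.0, 205.2], [181.4, 212.8], [216.6, 192.1], [177.6, 199.6]]
```

```bash
python3 - <<'E'
from plan import *
fe=[562.5,263.4,.233];Rp,zp=Rport(fe[2]);rows(porto(fe)+zp*(100+85.5)-Rp.apply([0,0,3]),Rp,3)
E
```

```text
total mm [56.1 -1.5 -3.2] deg [-0.7  0.4 -0. ]
[[0.0187, -0.0005, -0.0011, -0.2, 0.1, -0.0], [0.0187, -0.0005, -0.001, -0.2, 0.1, -0.0], [0.0187, -0.0005, -0.001, -0.2, 0.1, -0.0]]
```

carry_out(
  commands=[
    [0.02, -0.001, -0.002, -0.4, 0.2, 0],
    [0.018, -0.0005, -0.001, -0.3, 0.2, 0],
    [0.01, 0, 0, 0, 0, 0],
    [0.005, 0, 0, 0, 0, 0],
    [0, 0, 0, 0, 0, 0],
  ],
)

```text
t: 14.3
ee_pos: [518.9, 255.5, 208.0]
orientation: [1.262, 1.006, -0.689]
ft_force: [0.2, 0.1, -1.9]
width: 15.7
```

```bash
cat > ck.py <<'E'
from plan import *
import sys
o=ctrl.get_obs();fe=[562.5,263.4,.233];Rp,zp=Rport(fe[2]);Rr=R.from_rotvec(o["orientation"])
rel=Rp.inv().apply(o["ee_pos"]-porto(fe)); print("t",o["t"],"foot z",round(-rel[0]-85.5,1),"port x err",round(rel[1],1),"tool z err",round(rel[2]+3,1),"F tool",Rr.inv().apply(o["ft_force"]).round(1),"M tool",Rr.inv().apply(o["moment"]).round(2),"rot err",np.degrees((Rr.inv()*Rp).as_rotvec()).round(1),"w",round(o["width"],1))
E
python3 ck.py; python3 - <<'E'
from plan import *
import pickle
d=cam("top");e=cam("scene")
ims=[]
for c,(u,v,w,h) in((e,(395,220,80,85)),(d,(165,165,75,85))):
    ims.append(cv2.resize(c["pixels"][v:v+h,u:u+w],None,fx=5,fy=5,interpolation=2))
cv2.imwrite("pics/pre2.png",np.hstack(ims))
E
```

```text
t 14.3 foot z 102.5 port x err 1.0 tool z err 0.6 F tool [ 1.8 -0.7 -0.1] M tool [-0.03 -0.1  -0.31] rot err [-0.1 -0.  -0.2] w 15.7
```

View pics/pre2.png

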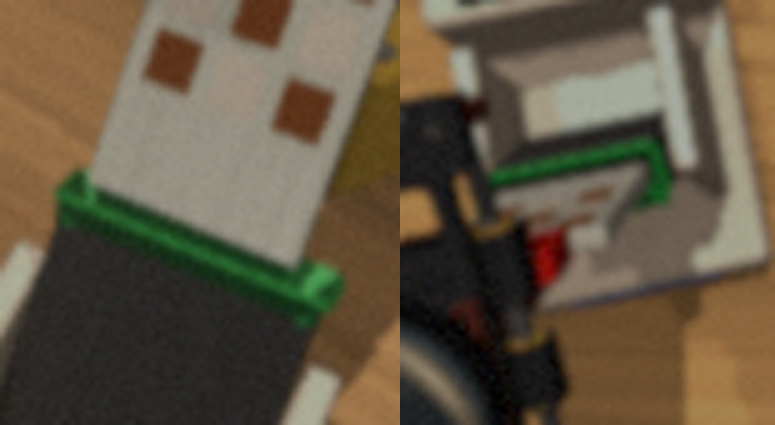

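The foot sits over the lip opening: foot edges at (90,187) and (300,265) within lip ends (60,195) and (340,290). Lowering gently and watching the force.

carry_out(
  commands=[
    [0.006, -0.001, -0.001, 0, 0, 0],
    [0.005, 0, 0, 0, 0, 0],
    [0.003, 0, 0, 0, 0, 0],
    [0, 0, 0, 0, 0, 0],
  ],
)

```text
t: 14.9
ee_pos: [523.7, 258.0, 195.4]
orientation: [1.263, 1.006, -0.688]
ft_force: [-2.8, 0.7, 0.0]
width: 16.0
```

```bash
python3 ck.py
```

```text
t 14.9 foot z 88.9 port x err 0.2 tool z err -0.7 F tool [-1.1 -2.2 -1.3] M tool [-0.07  0.24 -0.66] rot err [-0.1 -0.  -0.2] w 16.0
```

carry_out(
  commands=[
    [0.001, -0.0015, 0, 0, 0, 0],
    [0.004, 0, 0, 0, 0, 0],
    [0.002, 0, 0, 0, 0, 0],
    [0, 0, 0, 0, 0, 0],
  ],
)

```text
t: 15.4
ee_pos: [526.2, 259.1, 188.4]
orientation: [1.264, 1.005, -0.686]
ft_force: [-0.3, 0.8, -0.7]
width: 15.9
```

```bash
python3 ck.py
```

```text
t 15.4 foot z 81.4 port x err -0.4 tool z err -1.2 F tool [ 0.6 -0.4 -0.8] M tool [-0.05  0.13 -0.29] rot err [-0.1 -0.1 -0.3] w 15.9
```

carry_out(
  commands=[
    [0.006, 0, 0, 0, 0, 0],
    [0.006, 0, 0, 0, 0, 0],
    [0.006, 0, 0, 0, 0, 0],
    [0, 0, 0, 0, 0, 0],
  ],
)

```text
t: 15.9
ee_pos: [534.5, 261.1, 170.6]
orientation: [1.264, 1.006, -0.686]
ft_force: [0.3, 1.7, -2.9]
width: 16.2
```

```bash
python3 ck.py
```

```text
t 15.9 foot z 61.7 port x err -0.6 tool z err -1.3 F tool [ 2.9 -0.6 -1.6] M tool [-0.    0.27 -0.31] rot err [-0.1 -0.1 -0.3] w 16.2
```

carry_out(
  commands=[
    [0.006, 0, -0.0005, 0, 0, 0],
    [0.007, 0, 0, 0, 0, 0],
    [0.007, 0, 0, 0, 0, 0],
    [0.006, 0, 0, 0, 0, 0],
    [0, 0, 0, 0, 0, 0],
  ],
)

```text
t: 16.52
ee_pos: [546.4, 264.2, 145.3]
orientation: [1.263, 1.006, -0.687]
ft_force: [-0.9, -0.5, -3.3]
width: 15.9
```

```bash
python3 ck.py
```

```text
t 16.525 foot z 33.5 port x err -0.6 tool z err -1.5 F tool [ 2.5 -2.3  0.3] M tool [-0.03  0.16 -0.33] rot err [-0.1 -0.1 -0.2] w 15.9
```

carry_out(
  commands=[
    [0.006, 0, 0, 0, 0, 0],
    [0.006, 0, 0, 0, 0, 0],
    [0.006, 0, 0, 0, 0, 0],
    [0.004, 0, 0, 0, 0, 0],
    [0, 0, 0, 0, 0, 0],
  ],
)

```text
t: 17.15
ee_pos: [556.5, 266.7, 124.2]
orientation: [1.263, 1.006, -0.687]
ft_force: [-0.1, 0.7, -3.0]
width: 15.7
```

```bash
python3 ck.py
```

```text
t 17.15 foot z 10.0 port x err -0.5 tool z err -1.6 F tool [ 2.7 -1.3 -0.7] M tool [-0.07  0.12 -0.29] rot err [-0.1 -0.1 -0.2] w 15.7
```

carry_out(
  commands=[
    [0.004, 0, 0, 0, 0, 0],
    [0.002, 0, 0, 0, 0, 0],
    [0, 0, 0, 0, 0, 0],
  ],
)

```text
t: 17.52
ee_pos: [559.3, 267.4, 118.9]
orientation: [1.263, 1.006, -0.687]
ft_force: [-2.1, -0.1, 1.2]
width: 16.1
```

carry_out(
  commands=[
    [0.002, 0, 0, 0, 0, 0],
    [0, 0, 0, 0, 0, 0],
  ],
)

```text
t: 17.77
ee_pos: [559.4, 267.2, 119.2]
orientation: [1.264, 1.004, -0.686]
ft_force: [-0.1, 1.3, -4.7]
width: 15.8
```

```bash
python3 ck.py
```

```text
t 17.775 foot z 4.2 port x err -0.1 tool z err -1.5 F tool [ 4.3 -1.9 -1.3] M tool [-0.07  0.2  -0.74] rot err [-0.1 -0.  -0.3] w 15.8
```

carry_out(
  commands=[
    [0.003, 0, 0, 0, 0, 0],
    [0.002, 0, 0, 0, 0, 0],
  ],
)

```text
t: 18.02
ee_pos: [560.3, 267.4, 118.2]
orientation: [1.264, 1.003, -0.685]
ft_force: [-22.8, -5.1, 31.7]
width: 15.9
```

```bash
python3 ck.py
```

```text
t 18.025 foot z 3.0 port x err 0.3 tool z err -1.4 F tool [-38.8  -6.8  -0.3] M tool [-0.04  0.06 -1.91] rot err [-0.1  0.  -0.4] w 15.9
```

Firm floor contact (39 N along the slot) near the expected depth, so it is home. Easing off, then releasing and retreating along the slot axis.

carry_out(
  commands=[
    [-0.0005, 0, 0, 0, 0, 0],
    [0, 0, 0, 0, 0, 0],
  ],
)

```text
t: 18.27
ee_pos: [559.5, 267.2, 118.7]
orientation: [1.264, 1.003, -0.686]
ft_force: [-0.8, 0.7, -1.5]
width: 15.9
```

carry_out(
  commands=[
    [0, 0, 0, 0, 0, 0],
    [0, 0, 0, 0, 0, 0],
    [0, 0, 0, 0, 0, 0],
  ],
  grip=0.4,
)

```text
t: 18.65
ee_pos: [561.2, 267.9, 119.2]
orientation: [1.265, 1.002, -0.683]
ft_force: [-0.2, -0.5, 0.2]
width: 42.3
```

```bash
python3 ck.py
```

```text
t 18.65 foot z 3.3 port x err 1.7 tool z err -1.7 F tool [-0.3 -0.2  0.5] M tool [-0.05 -0.07 -0.09] rot err [-0.1 -0.  -0.6] w 42.3
```

carry_out(
  commands=[
    [-0.01, -0.001, 0, 0, 0, 0],
    [-0.02, 0, 0, 0, 0, 0],
    [-0.03, 0, 0, 0, 0, 0],
    [-0.04, 0, 0, 0, 0, 0],
    [-0.05, 0, 0, 0, 0, 0],
    [-0.05, 0, 0, 0, 0, 0],
    [0, 0, 0, 0, 0, 0],
  ],
)

```text
t: 19.52
ee_pos: [469.7, 246.4, 306.0]
orientation: [1.268, 1.003, -0.68]
ft_force: [0.3, 0.0, 0.0]
width: 52.7
```

```bash
python3 - <<'E'
from sil import *
from plan import *
e=cam("scene");t=cam("top");o=ctrl.get_obs();print(o["t"],o["ee_pos"],o["qpos"])
fe=[562.5,263.4,.233]
def blk(q):  # q: x,y of feeder, foot height in slot
    Rp,zp=Rport(fe[2]); O=porto([q[0],q[1],fe[2]])
    return np.array([O+Rp.apply([-(z+q[2]),a*8,b*21]) for z in(110,146) for a in(-1,1) for b in(-1,1)])
a=e["pixels"].astype(int);m=redl(a[...,0],a[...,1],a[...,2]).astype(np.uint8)
p=proj(e,blk([*fe[:2],0]));print("scene model",p.min(0),p.max(0))
c=p.mean(0).astype(int);r=(int(c[0])-25,int(c[1])-25,50,50);v=[(e,r,mask(e,r,redl))]
q=np.argwhere(v[0][2]);print("scene mask",q.min(0)[::-1]/K+r[:2],q.max(0)[::-1]/K+r[:2])
for z in(0,3,6,10,15):print(z,round(iou(e,r,v[0][2],blk([*fe[:2],z])),3),end=" ; ")
p=proj(t,blk([*fe[:2],0]));c=p.mean(0).astype(int);r=(int(c[0])-25,int(c[1])-25,50,50);w=[(t,r,mask(t,r,redl))]
q=np.argwhere(w[0][2]);print("top model",p.min(0),p.max(0),"mask",q.min(0)[::-1]/K+r[:2],q.max(0)[::-1]/K+r[:2])
sfit(v+w,blk,[*fe[:2],0],[4,4,5]);sfit(v,lambda q:blk([q[0],q[1],q[2]]),[*fe[:2],0],[1,1,4])
rows([452.5,25.5,150],Rt(45),10)
E
```

```text
19.625 [469.09170681 245.66741301 302.08700682] [ 0.54580654 -0.04065546  2.03893028 -0.20796764  0.71319461  0.44158421]
scene model [422.5937839  232.71648252] [457.55682018 265.7466827 ]
scene mask [425.16666667 232.66666667] [457.33333333 262.33333333]
0 0.811 ; 3 0.905 ; 6 0.864 ; 10 0.711 ; 15 0.55 ; top model [183.98051863 199.46715704] [207.32511787 213.74045121] mask [186.66666667 201.5       ] [206.66666667 214.        ]
[561.022 262.928   1.673] [np.float64(0.912), np.float64(0.847)]
[556.42  261.081  -0.836] [np.float64(0.925)]
total mm [ 106.2 -127.3  210.7] deg [-31.1   7.2 -25.7]
[[0.0106, -0.0127, 0.0211, -3.1, 0.7, -2.6], [0.0109, -0.0134, 0.0205, -3.1, 0.7, -2.6], [0.0113, -0.014, 0.0199, -3.1, 0.7, -2.6], [0.0117, -0.0145, 0.0193, -3.1, 0.7, -2.6], [0.0121, -0.015, 0.0186, -3.1, 0.7, -2.6], [0.0126, -0.0155, 0.0179, -3.1, 0.7, -2.6], [0.0131, -0.0158, 0.0172, -3.1, 0.7, -2.6], [0.0136, -0.0162, 0.0165, -3.1, 0.7, -2.6], [0.0141, -0.0164, 0.0158, -3.1, 0.7, -2.6], [0.0146, -0.0166, 0.0151, -3.1, 0.7, -2.6]]
```

The block silhouette puts the foot at 1.7 mm with about ±2 mm error, and correcting for the grasp height gives about 0.7 mm, so it is home. Now to the cap, with the jaws turned so there is room to twist.

carry_out(
  commands=[
    [0.0, -0.015, 0.026, -4, 0.9, -3.2],
    [0.006, -0.017, 0.025, -4, 0.9, -3.2],
    [0.012, -0.018, 0.024, -4, 0.9, -3.2],
    [0.015, -0.019, 0.023, -4, 0.9, -3.2],
    [0.016, -0.02, 0.022, -4, 0.9, -3.2],
    [0.017, -0.02, 0.021, -4, 0.9, -3.2],
    [0.018, -0.02, 0.02, -4, 0.9, -3.2],
    [0.018, -0.021, 0.019, -3, 0.9, -3.2],
  ],
  grip=0.22,
)

```text
t: 20.62
ee_pos: [437.5, 16.9, 155.5]
orientation: [0.587, 1.51, -0.62]
ft_force: [-0.5, 0.3, -0.6]
width: 68.4
```

```bash
python3 - <<'E'
from plan import *
o=ctrl.get_obs();print(o["ee_pos"],o["qpos"],o["width"],o["ft_force"])
rows([453,25.6,110],Rt(45),4)
E
```

```text
[437.4551552   16.94519947 155.49209012] [ 0.01872702  0.22324723  2.04194848 -0.01189656  0.90615267 -0.77551031] 68.41220851888178 [-0.45918008  0.26199891 -0.59951302]
total mm [44.9 18.3  5.8] deg [ 0.9 -0.8  1.6]
[[0.0112, 0.0046, 0.0014, 0.2, -0.2, 0.4], [0.0113, 0.0045, 0.0014, 0.2, -0.2, 0.4], [0.0113, 0.0044, 0.0013, 0.2, -0.2, 0.4], [0.0113, 0.0044, 0.0013, 0.2, -0.2, 0.4]]
```

carry_out(
  commands=[
    [0.012, 0.008, 0.002, 0.5, -0.4, 0.8],
    [0.014, 0.007, 0.003, 0.4, -0.4, 0.8],
    [0.012, 0.003, 0.001, 0, 0, 0],
    [0, 0, 0, 0, 0, 0],
  ],
)

```text
t: 21.12
ee_pos: [449.9, 23.1, 108.1]
orientation: [0.612, 1.495, -0.622]
ft_force: [-0.5, 0.2, -0.2]
width: 68.6
```

```bash
python3 - <<'E'
from plan import *
o=ctrl.get_obs();print(o["t"],o["ee_pos"],o["width"],o["ft_force"])
rows([453,25.6,39.5],Rt(45),4)
E
```

```text
21.125 [449.88313247  23.12543739 108.07118054] 68.57577279130089 [-0.48437294  0.2393683  -0.22145385]
total mm [68.5  4.7  1.1] deg [-0.2 -0.6  0.6]
[[0.0171, 0.0012, 0.0003, -0.0, -0.1, 0.2], [0.0171, 0.0011, 0.0002, -0.0, -0.1, 0.2], [0.0171, 0.0011, 0.0002, -0.0, -0.1, 0.2], [0.0171, 0.001, 0.0002, -0.0, -0.1, 0.2]]
```

carry_out(
  commands=[
    [0.01, 0.003, 0.001, 0, -0.3, 0.3],
    [0.02, 0.002, 0, 0, -0.3, 0.3],
    [0.02, 0, 0, 0, 0, 0],
    [0.012, 0, 0, 0, 0, 0],
    [0.005, 0, 0, 0, 0, 0],
    [0, 0, 0, 0, 0, 0],
  ],
)

```text
t: 21.88
ee_pos: [455.4, 26.5, 39.0]
orientation: [0.616, 1.478, -0.614]
ft_force: [0.5, 0.3, -0.1]
width: 68.5
```

```bash
python3 - <<'E'
from plan import *
o=ctrl.get_obs();print(o["t"],o["ee_pos"],o["width"],o["ft_force"])
rows([453,25.6,39.5],Rt(45),1)
E
```

```text
21.875 [455.41587128  26.50627454  39.04532841] 68.50434890622351 [ 0.52700367  0.25539898 -0.09014047]
total mm [-0.5 -2.4 -1.1] deg [-0.1  0.2 -0.1]
[[-0.0005, -0.0024, -0.0011, -0.1, 0.2, -0.1]]
```

carry_out(
  commands=[
    [0, -0.002, -0.001, 0, 0, 0],
    [0, 0, 0, 0, 0, 0],
    [0, 0, 0, 0, 0, 0],
    [0, 0, 0, 0, 0, 0],
    [0, 0, 0, 0, 0, 0],
  ],
  grip=1,
)

```text
t: 22.5
ee_pos: [454.3, 25.9, 40.4]
orientation: [0.617, 1.475, -0.613]
ft_force: [1.1, -0.2, -2.9]
width: 41.7
```

```bash
cat > ct.py <<'E'
from plan import *
o=ctrl.get_obs();Rr=R.from_rotvec(o["orientation"]);print(o["t"],o["ee_pos"].round(1),"w",round(o["width"],1),"F tool",Rr.inv().apply(o["ft_force"]).round(1),"M tool",Rr.inv().apply(o["moment"]).round(2),"yaw",round(yawof(Rr),1),"tilt",Rr.as_matrix()[:,0].round(3))
E
python3 ct.py
```

```text
22.5 [454.3  25.9  40.4] w 41.7 F tool [3.  0.6 0.9] M tool [-0.01 -0.09  0.11] yaw 44.9 tilt [ 0.007 -0.    -1.   ]
```

The cap is held (width 41.7). Twisting clockwise, i.e. +rx with the tool pointing down.

carry_out(
  commands=[
    [0, 0, 0, 6, 0, 0],
    [0, 0, 0, 7, 0, 0],
    [0, 0, 0, 7, 0, 0],
    [0, 0, 0, 7, 0, 0],
    [0, 0, 0, 7, 0, 0],
    [0, 0, 0, 7, 0, 0],
    [0, 0, 0, 7, 0, 0],
    [0, 0, 0, 0, 0, 0],
  ],
)

```text
t: 23.5
ee_pos: [451.9, 25.1, 40.4]
orientation: [1.266, 1.168, -1.266]
ft_force: [-0.8, 1.7, -0.8]
width: 41.7
```

```bash
python3 ct.py
```

```text
23.5 [451.9  25.1  40.4] w 41.7 F tool [ 0.8 -0.9 -1.6] M tool [0.03 0.08 0.06] yaw -4.5 tilt [ 0.002 -0.002 -1.   ]
```

carry_out(
  commands=[
    [0, 0, 0, 4, 0, 0],
    [0, 0, 0, 4, 0, 0],
    [0, 0, 0, 4, 0, 0],
    [0, 0, 0, 0, 0, 0],
  ],
)

```text
t: 24.0
ee_pos: [451.3, 25.2, 40.3]
orientation: [1.413, 1.06, -1.414]
ft_force: [-0.3, 0.3, -0.1]
width: 41.4
```

```bash
python3 ct.py
```

```text
24.0 [451.3  25.2  40.3] w 41.4 F tool [ 0.1 -0.4 -0.2] M tool [ 0.03  0.1  -0.05] yaw -16.2 tilt [ 0.001 -0.002 -1.   ]
```

carry_out(
  commands=[
    [0, 0, 0, 3, 0, 0],
    [0, 0, 0, 3, 0, 0],
    [0, 0, 0, 0, 0, 0],
  ],
)

```text
t: 24.38
ee_pos: [451.0, 25.3, 40.3]
orientation: [1.482, 1.003, -1.484]
ft_force: [-0.9, 1.5, 0.5]
width: 41.3
```

```bash
python3 ct.py
```

```text
24.375 [451.   25.3  40.3] w 41.3 F tool [-0.5 -1.4 -1. ] M tool [ 0.05  0.14 -0.08] yaw -21.8 tilt [ 0.    -0.002 -1.   ]
```

carry_out(
  commands=[
    [0, 0, 0, 3, 0, 0],
    [0, 0, 0, 3, 0, 0],
    [0, 0, 0, 0, 0, 0],
  ],
)

```text
t: 24.75
ee_pos: [450.8, 25.4, 40.3]
orientation: [1.551, 0.942, -1.553]
ft_force: [-0.9, 0.8, 0.1]
width: 41.7
```

```bash
python3 ct.py
```

```text
24.75 [450.8  25.4  40.3] w 41.7 F tool [-0.1 -1.2 -0.3] M tool [ 0.04  0.12 -0.04] yaw -27.4 tilt [-0.    -0.002 -1.   ]
```

carry_out(
  commands=[
    [0, 0, 0, 3, 0, 0],
    [0, 0, 0, 2, 0, 0],
    [0, 0, 0, 0, 0, 0],
  ],
)

```text
t: 25.12
ee_pos: [450.6, 25.4, 40.3]
orientation: [1.605, 0.89, -1.608]
ft_force: [-0.5, 3.0, 1.0]
width: 41.2
```

```bash
python3 ct.py
```

```text
25.125 [450.6  25.4  40.3] w 41.2 F tool [-1.  -2.1 -2.3] M tool [-0.87  0.21 -0.28] yaw -31.9 tilt [-0.001 -0.002 -1.   ]
```

carry_out(
  commands=[
    [0, 0, 0, 4, 0, 0],
    [0, 0, 0, 4, 0, 0],
    [0, 0, 0, 2, 0, 0],
  ],
)

```text
t: 25.5
ee_pos: [448.6, 24.0, 40.0]
orientation: [1.715, 0.769, -1.727]
ft_force: [-1.6, 0.7, 2.7]
width: 41.3
```

```bash
python3 ct.py
```

```text
25.5 [448.6  24.   40. ] w 41.3 F tool [-2.7 -1.7  0.5] M tool [-1.04 -0.2  -0.19] yaw -41.7 tilt [-0.005 -0.005 -1.   ]
```

The torque jumped from about 0 to -0.9 N m at roughly 75° and the pads then slipped, so the cap is at its stop. Letting go and lifting clear.

carry_out(
  commands=[
    [0, 0, 0, 0, 0, 0],
    [0, 0, 0, 0, 0, 0],
    [0, 0, 0, 0, 0, 0],
    [0, 0, 0, 0, 0, 0],
  ],
  grip=0.22,
)

```text
t: 26.0
ee_pos: [449.9, 24.1, 40.2]
orientation: [1.717, 0.769, -1.724]
ft_force: [-0.7, 0.3, 0.1]
width: 68.2
```

carry_out(
  commands=[
    [-0.01, 0, 0, 0, 0, 0],
    [-0.02, 0, 0, 0, 0, 0],
    [-0.03, 0, 0, 0, 0, 0],
    [-0.04, 0, 0, 0, 0, 0],
    [-0.05, 0, 0, 0, 0, 0],
    [-0.05, 0, 0, 0, 0, 0],
    [-0.02, 0, 0, 0, 0, 0],
    [0, 0, 0, 0, 0, 0],
  ],
)

```text
t: 27.0
ee_pos: [449.9, 25.3, 271.6]
orientation: [1.72, 0.768, -1.721]
ft_force: [0.5, 0.1, 0.6]
width: 68.4
```

```bash
python3 - <<'E'
from sil import *
e=cam("scene");o=ctrl.get_obs();print(o["t"],o["ee_pos"],o["ft_force"],o["width"])
# pointer: pale pixels on the cap top, before and now
for d in(S,e):
    im=d["pixels"][180:200,350:378].astype(int); b,g,r=im[...,0],im[...,1],im[...,2]
    m=(b>.55*r)&(r>85)
    P=[(float(x+350),float(y+180)) for y,x in np.argwhere(m) if 354<=x+350<=372 and 184<=y+180<=194]
    W3=np.array([atz(d,x,y,89)[:2] for x,y in P]); 
    if len(P): print(len(P),"pointer centre rel cap",(W3.mean(0)-[452.5,25.5]).round(1))
# changes elsewhere (pot, slide box, other carriers)
t=cam("top")
for n,d0,d1,boxes in(("scene",S,e,{"pot":(262,205,310,282),"slide":(190,255,280,340),"rack blue/black":(222,125,285,212),"feeder":(340,310,470,400)}),("top",T,t,{"slide":(284,112,336,153),"pot":(292,150,322,192),"rack":(368,185,445,240)})):
    for k,(u,v,u1,v1) in boxes.items():
        a=cv2.GaussianBlur(d0["pixels"][v:v1,u:u1],(0,0),1.5).astype(float);b=cv2.GaussianBlur(d1["pixels"][v:v1,u:u1],(0,0),1.5).astype(float)
        s,_=cv2.phaseCorrelate(a.mean(2).astype(np.float32),b.mean(2).astype(np.float32)); print(n,k,"mean diff",np.abs(a-b).mean().round(1),"shift px",np.round(s,2))
E
```

```text
27.05 [449.39285598  25.33202552 270.68514983] [0.28602153 0.13401868 0.18519829] 68.88577999684286
12 pointer centre rel cap [-9.6  1. ]
9 pointer centre rel cap [-2.6  6.7]
scene pot mean diff 1.2 shift px [-0.    0.01]
scene slide mean diff 1.5 shift px [-0.   -0.01]
scene rack blue/black mean diff 2.4 shift px [-0.23  0.07]
scene feeder mean diff 1.3 shift px [ 0.5  -0.02]
top slide mean diff 1.3 shift px [-0.01  0.47]
top pot mean diff 29.7 shift px [ 28.94 -60.12]
top rack mean diff 1.4 shift px [0.   0.02]
```

```bash
python3 - <<'E'
from sil import *
from plan import *
e=cam("scene");fe=[562.5,263.4,.233]
def blk(z0):
    Rp,zp=Rport(fe[2]); O=porto(fe); return np.array([O+Rp.apply([-(z+z0),a*8,b*21]) for z in(110,146) for a in(-1,1) for b in(-1,1)])
c=proj(e,blk(0)).mean(0).astype(int);r=(int(c[0])-25,int(c[1])-25,50,50);m=mask(e,r,redl)
q=np.argwhere(m);print("block mask",q.min(0)[::-1]/K+r[:2],q.max(0)[::-1]/K+r[:2],[round(iou(e,r,m,blk(z)),3) for z in(0,3,6)])
print(ctrl.close_job())
E
```

```text
block mask [425.16666667 232.66666667] [457.33333333 262.33333333] [np.float64(0.807), np.float64(0.904), np.float64(0.864)]
the job is handed in; nothing more can be done
None
```

I did all the steps in the order asked and handed the job in at about 27 s on the robot's clock. The arm was clear of everything when I handed in.

- **Stop button:** I picked the small yellow box, about 85 mm across. The cap was pressed to its hard stop, and the image showed it about 8 mm down, then back up after release. That push was harder than intended: it peaked at about 85 N at the wrist, under the 120 N limit.
- **Red carrier:** I drew it from the rack and lowered it into the port in small steps until it met the floor at 39 N, then released it. The image fit puts the foot at about 0–3 mm from the floor, which is within my measuring error. The grip block had not moved in the final picture.
- **Re-arming:** I turned the cap clockwise until the torque jumped to about 0.9 N·m at roughly 75° of gripper turn, and the pads then slipped. The white pointer moved about 63° clockwise. That fits the stop if the cap started about 0.2 rad round; I could not read the joint angle directly.
- **Other items:** The pen pot, slide box and the other two carriers had not moved in the scene view. The top view agreed for the slide box and the rack, but the arm hid the pot there, so that check was void.

**Disagreement:** The fingertips end about 26 mm short of the reported TCP. This showed at the button, at the rack and with the gripper tilted, and I corrected for it along the tool axis.

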